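# Load a bezel face-up in the tip-up marking nest

## Robot

A 6-joint arm with a two-finger parallel gripper is mounted at the origin on the work surface. World frame = base frame: x ahead of the robot, y to its left, z up, the work surface at z = 0. Lengths are in m, angles in rad, forces in N, time in s.
With the tool pointing down it reaches from about 0.325 to 0.775 m from the base axis. Payload 5.5 kg.
Tool frame: the origin (TCP) lies between the finger pads; the fingertips stand 11 mm ahead of it and the grasp point (between the pads) lies 8 mm behind it (bot.tips_ahead is the distance from the TCP to the fingertips, in m); z points along the fingers, y is the direction in which the jaws open and shut (so a half turn about z gives the same grasp; the last joint's range is limited). The gripper opens to 88 mm and grips with 3 to 60 N. Pads are 20 mm wide; open, the fingers measure 115 mm over their backs; the gripper's body (75 mm by 178 mm) begins 61 mm behind the grasp point.
Start: joints at [1.271, 0.091, 1.231, -0, 1.82, -0.057], TCP at [0.144, 0.582, 0.234] pointing down, gripper open.
Joint ranges: [-2.87, 2.87], [-0.86, 2.18], [0.17, 2.46], [-1.51, 4.65], [0.06, 2.69], [-2.65, 2.65]. Speed limits (rad/s): [2.57, 2.57, 3.01, 3.14, 3.14, 3.14].

## Interface

Orientations are given as a unit quaternion [w, x, y, z].
In Python, from workcell import bot gives the robot as it stands. The module is installed in compiled form; this text tells all that it offers.
- The arm moves only by the tool jog_arm, never from a script. Its argument "rows" is a list of rows, each a list of 6 numbers: the shift along the tool's x, y, z in mm, then the turn, a rotation vector about the tool's x, y, z in degrees. In form: [[tx, ty, tz, wx, wy, wz], ...]. A call has 1 to 10 rows; each row shifts and turns the commanded pose from where the row before left it, along the tool's axes as they then stand; what a row does not reach is not made up. A row lasts 1/8 s, in which the tool goes at most 62.5 mm and 10.7 degrees, less where a joint would pass 70% of its speed; a pose out of reach is approached as far as the arm can. A call with a gripper value outside its range is refused whole. "hand" is the opening, from 0 (shut) to 1 (fully open), set as the call begins (left out, the last holds). The fingers move at their own pace and stop on an object; "squeeze" is the grip in N (left out, the last holds). Time passes only in rows, so rows that do not move let the fingers close. It gives the time, the measured TCP pose, the force and the opening at its end, in the units of the state.
- bot.state(): the state, without advancing time (a new reading comes with each control period).
- bot.capture(name): name is "side" or "top" or "wrist"; returns the picture (420x560x3 uint8, blue, green, red); there is no depth.
- bot.camera_params(name): a dict with "K" (3x3 intrinsics, pixels), "D" ([k1, k2, p1, p2, k3] as OpenCV has them; the pictures are not rectified), "origin" and "attitude" of the camera in the world; the wrist camera has in their place "hand_eye" (4x4, takes a point from camera to tool coordinates, whose origin is the TCP and whose axes are the flange's). Camera axes: x right, y up, looking along -z (the intrinsics and any distortion apply to the point x, -y, -z); pixel columns grow to the right and rows downward; lengths in m; the calibration is good to about 2 mm. A picture is of the moment at which its call begins: read the wrist's pose just before it. camera_params takes no time and is no camera call.
- bot.finish_job(): hands the job in, once; it reports no verdict.
The state is a dict: "t": time; "qpos": joint angles; "qvel": joint speeds; "joint_efforts": joint torques, N m; "ee_pos": TCP position; "eef_rot": TCP orientation; "contact_force": force on the tool from outside, world axes, zero at the start; "moment": the same for the moment, N m; "gripper_width": finger opening in m.
Only numpy, scipy, OpenCV 4.12 (cv2) and the standard library are available. Lean on these libraries where they do the work, as an engineer would, in place of code of your own. Each camera call takes 0.05 s, during which the arm holds its last target. There are 200 camera calls.

## Task

Take the blue bezel out of the teal tray and seat it fully in the pocket of the tipped-up marking nest, rear skirt down in the pocket and printed blue face outwards, and let go of it there. Then swing the nest gently down (its side lever with the red knob is there for that) until it lies level on its stops, with the bezel still fully seated and face up for the laser. Leave the grey bezel standing in the tray and do not disturb the other things on the bench.

Things in the scene. Friction and masses are not known exactly. Their poses are not given: they have to be found in the camera images.
- blue_bezel: Blue bezel, 0.25 kg, upright in a tray slot. Flange 150 wide (y) x 130 high (z) x 8 mm thick (x, -4 to +4). Origin: middle of the lower edge, mid-thickness. +x: printed blue face (white frame line, two black buttons). -x: plain blue rear with a black skirt 11 mm deep, 100 wide, 12 to 70 mm above the lower edge. Starts facing left (world +y), leaning up to 4 deg.
- bezel_top (a point): Middle of the blue bezel's top edge, 130 mm above its origin; same axes. The top 60 mm of the flange is flat and solid on both sides: pinch it here across its 8 mm thickness, fingertips at most 38 mm below this edge.
- bezel_seat (a point): Point on the blue bezel's rear face, middle of the skirt's root, at (-4, 0, 41) mm in the bezel's frame; same axes. It lies on pocket, within the 2 mm play, when the bezel is fully seated.
- grey_bezel: A second bezel of the same shape in grey, standing in the tray's other slot; it stays there. Same frame as the blue one.
- tray: Fixed teal tray on legs, 240 (x) x 200 (y) mm, top face 60 mm above the table; origin on the table under its centre. Two slots, at y = -45 and +45 mm (blue in either): grooved end posts 45 mm high at x = +-61 to +-83 mm, groove 10.4 mm wide; a bezel lifts straight up 50 mm to clear them. Its top is 190 mm above the table. Fixed steel bushings 22 mm tall line both x edges.
- nest_base: Fixed aluminium cross stage 220 x 210 mm, its top 50 mm above the table; origin on the table under its centre, z up. It carries the nest, a 12 mm aluminium plate 170 mm wide, on a hinge.
- hinge (a point): Middle of the nest's hinge axis, at (55, 0, 90) mm in nest_base's frame; axes as nest_base. The axis is nest_base's y; the nest plate extends from it towards -x, towards the robot.
- nest (a joint): Tip angle of the nest about the hinge, rad: 0 is level on its stops; positive lifts the -x edge, so that the tipped pocket looks to nest_base's +x, away from the robot. Starts 0.88 to 1.08, upper stop 1.15. Stiff friction hinge (about 1 N m): stays where it is left; pushing the knob down takes about 5 to 12 N.
- pocket (a point): Centre of the pocket, on the nest's face: 49 mm from the hinge axis towards -x, 6 mm above it when level. Axes turn with the nest: z outward normal, -x up the slope, y along the hinge. The pocket is a through-window 62 (x) x 104 (y) mm, 3 mm chamfer, for the skirt. Seated, the flange lies flat on the face, bezel +x along pocket +z, bezel top up the slope.
- nest_edge (a point): Middle of the nest plate's upper edge, on its face, 92 mm from the hinge axis; axes as the pocket. The top 45 mm of a seated bezel overhangs this edge, free on both sides for the fingers.
- knob (a point): Centre of the red ball (diameter 30 mm) on the nest's steel side lever, 135 mm from the hinge axis towards -x and 105 mm to the +y side; turns with the nest. The lever bar (diameter 12 mm) runs back from it towards the hinge. Level, its centre is 90 mm above the table. Can be pushed down from above with closed fingers.
- caliper: Caliper, 230 mm long, lying flat on the right; bystander.
- cleaner: White bottle 160 mm tall, 60 mm diameter, beyond the work; bystander.
- chuck_key: T-handled steel key 150 mm long lying flat; bystander.
- bush_big: Large flanged steel bushing, 64 mm diameter, 45 mm tall, standing in front of the robot; bystander.
- parts_bin: Blue bin 150 x 200 x 75 mm with bushings; bystander.
- glove_box: Cardboard glove box 120 x 230 x 65 mm; bystander.

How it is judged:
By the outcome, as a careful person would: the job done as asked, in the order asked, and still so for the second after the job is handed in, with the robot touching nothing.
It also fails if it takes over 51 s, if anything falls off the work surface, if the arm or the gripper's body presses on something with over 40 N, if the wrist force passes 120 N, or if a joint passes its speed limit or range.

## Working session

There is one attempt and no reset: what is moved stays moved. The work goes in short steps, Python scripts to look and compute and a tool call to move; the robot and the scene stay as the last step left them, time stands still between calls to the robot, and variables do not carry over. Pictures are saved under pics/ and viewed, about 8 in all and at most 12, crops included, and the job is handed in when it is done.

Besides the shell and the picture viewer there is one more tool, called after "Emit:" in YAML: its name, and indented under it one key for each argument. jog_arm: Moves the arm, as the interface text tells. Its arguments: {"type":"object","properties":{"rows":{"type":"array","items":{"type":"array","items":{"type":"number"}}},"hand":{"type":"number"},"squeeze":{"type":"number"}},"required":["rows"]}

```bash
mkdir -p pics; cat > h.py <<'E'
import numpy as np, cv2
from scipy.spatial.transform import Rotation as R
from workcell import bot
def rq(q): return R.from_quat([q[1],q[2],q[3],q[0]])
def T():
    s=bot.state(); M=np.eye(4); M[:3,:3]=rq(s['eef_rot']).as_matrix(); M[:3,3]=s['ee_pos']; return M
def campose(n,Tt=None):
    p=bot.camera_params(n); K=np.array(p['K']);D=np.array(p['D'],float)
    if n=='wrist': M=(T() if Tt is None else Tt)@np.array(p['hand_eye'])
    else:
        M=np.eye(4);a=np.array(p['attitude'],float)
        M[:3,:3]=a if a.shape==(3,3) else rq(a).as_matrix(); M[:3,3]=p['origin']
    return K,D,M
def proj(n,P,Tt=None):
    K,D,M=campose(n,Tt); P=np.atleast_2d(P)
    c=(P-M[:3,3])@M[:3,:3]*[1,-1,-1]
    return cv2.projectPoints(c,np.zeros(3),np.zeros(3),K,D)[0][:,0]
def ray(n,uv,Tt=None):
    K,D,M=campose(n,Tt)
    u=cv2.undistortPoints(np.array(uv,float).reshape(-1,1,2),K,D)[:,0]
    d=np.c_[u[:,0],-u[:,1],-np.ones(len(u))]@M[:3,:3].T
    return M[:3,3],d
def onz(n,uv,z,Tt=None):
    o,d=ray(n,uv,Tt); return o+d*((z-o[2])/d[:,2])[:,None]
def tri(n1,uv1,n2,uv2,T1=None,T2=None):
    out=[]
    o1,d1=ray(n1,uv1,T1);o2,d2=ray(n2,uv2,T2)
    for a,b in zip(d1,d2):
        s=np.linalg.lstsq(np.c_[a,-b],o2-o1,rcond=None)[0]
        p,q=o1+a*s[0],o2+b*s[1]; out.append(np.r_[(p+q)/2,np.linalg.norm(p-q)])
    return np.array(out)
E
python3 - <<'E'
from h import *
s=bot.state();print({k:np.round(v,3) for k,v in s.items()})
for n in('top','side','wrist'):
    cv2.imwrite(f'pics/{n}0.png',bot.capture(n))
    K,D,M=campose(n);print(n,np.round(K,1),D,np.round(M,3))
a=cv2.imread('pics/top0.png');b=cv2.imread('pics/side0.png')
E
```

```text
{'t': np.float64(0.0), 'qpos': array([ 1.271,  0.092,  1.232,  0.   ,  1.82 , -0.057]), 'qvel': array([-0.001, -0.   , -0.001,  0.001, -0.001,  0.001]), 'joint_efforts': array([ 1.0000e-03, -4.4645e+01, -4.0644e+01,  7.0000e-02,  2.9000e-02,
       -0.0000e+00]), 'ee_pos': array([0.144, 0.582, 0.233]), 'eef_rot': array([-0.   ,  0.121,  0.993, -0.001]), 'contact_force': array([-0.197,  0.363,  0.549]), 'moment': array([-0.049, -0.02 , -0.026]), 'gripper_width': np.float64(0.088)}
top [[419.    0.  274.6]
 [  0.  419.  211.8]
 [  0.    0.    1. ]] [0.01782065 0.         0.         0.         0.        ] [[-0.024  0.984 -0.177  0.338]
 [-1.    -0.022  0.015 -0.008]
 [ 0.011  0.177  0.984  1.663]
 [ 0.     0.     0.     1.   ]]
side [[463.8   0.  282.3]
 [  0.  463.8 204. ]
 [  0.    0.    1. ]] [0.04189205 0.         0.         0.         0.        ] [[ 0.937  0.25  -0.244  0.232]
 [-0.349  0.67  -0.655 -0.948]
 [-0.     0.699  0.715  1.18 ]
 [ 0.     0.     0.     1.   ]]
wrist [[324.3   0.  278.8]
 [  0.  324.3 211. ]
 [  0.    0.    1. ]] [-0.07211984  0.          0.          0.          0.        ] [[ 0.241 -0.931 -0.273  0.069]
 [ 0.97   0.231  0.069  0.601]
 [-0.001 -0.282  0.959  0.385]
 [ 0.     0.     0.     1.   ]]
```

View pics/top0.png

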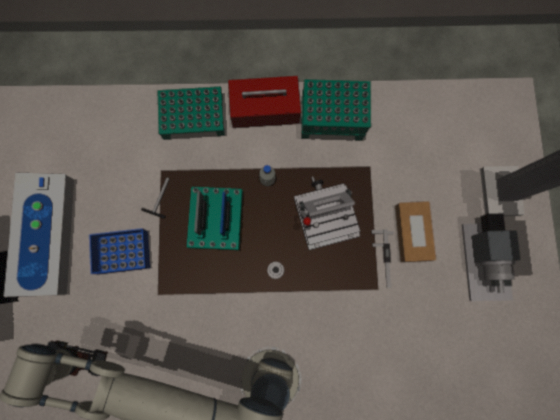

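View pics/side0.png

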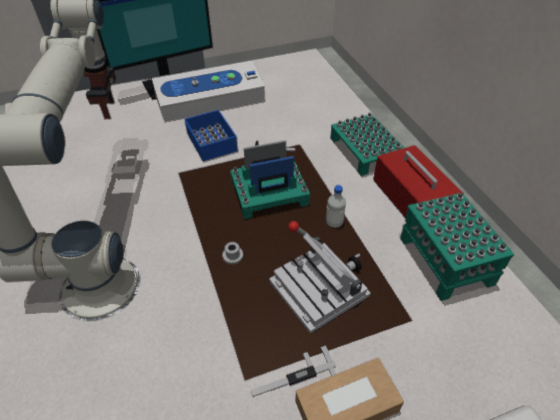

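The top view shows the tray at about (215,217), with the blue bezel in its right-hand slot at about (227,215). The nest is at (328,216), with the knob at (306,222) and (294,226) in the side view. I'll enlarge both pictures to measure.

```bash
python3 - <<'E'
import cv2,numpy as np
a=cv2.imread('pics/top0.png')[160:260,180:380];b=cv2.imread('pics/side0.png')[130:330,220:400]
def g(im,f,x0,y0,n):
    im=cv2.resize(im,None,fx=f,fy=f,interpolation=cv2.INTER_CUBIC);im=cv2.convertScaleAbs(im,alpha=1.5,beta=15)
    for x in range(0,im.shape[1],20*f):cv2.line(im,(x,0),(x,6),(0,255,255),1);cv2.putText(im,str(x0+x//f),(x,16),0,.4,(0,255,255))
    for y in range(0,im.shape[0],20*f):cv2.line(im,(0,y),(6,y),(0,255,255),1);cv2.putText(im,str(y0+y//f),(8,y+4),0,.4,(0,255,255))
    cv2.imwrite(n,im)
g(a,4,180,160,'pics/topc.png');g(b,3,220,130,'pics/sidec.png')
E
```

```text
(no output)
```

View pics/topc.png

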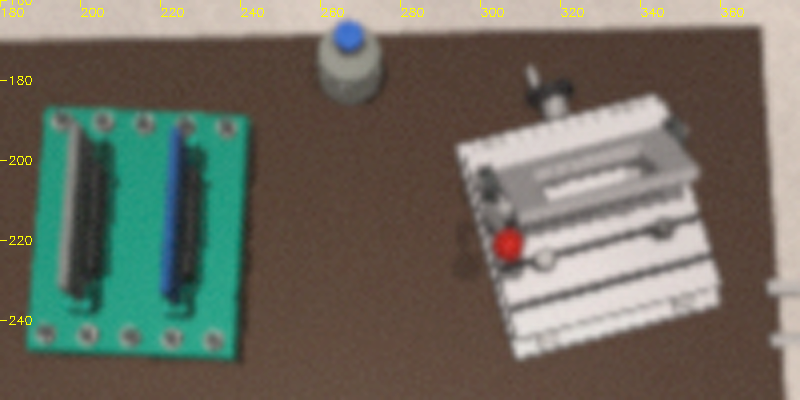

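View pics/sidec.png

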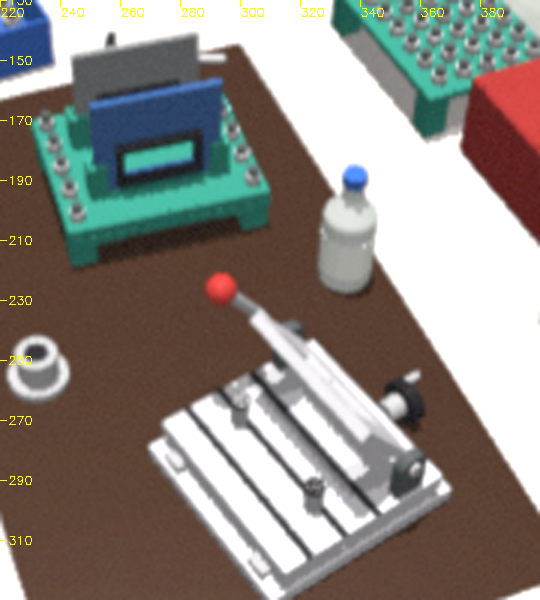

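The crops give these full-image pixels:
- **Tray corners:** (191.3,186.8), (242,189.3), (239.5,250), (187,247.3).
- **Stage corners:** (294.5,196.8), (344.3,183.8), (360,236.3), (309,249.3).
- **Knob:** (307,221) in top, (293.5,226) in side.
- **Blue top edge ends:** (225,191.3) and (221.7,234.5) in top; (293.3,156.7) and (250,164.3) in side.

```bash
python3 - <<'E'
from h import *
np.set_printoptions(suppress=True,precision=4)
tr=onz('top',[(191.3,186.8),(242,189.3),(239.5,250),(187,247.3)],.06)
nb=onz('top',[(294.5,196.8),(344.3,183.8),(360,236.3),(309,249.3)],.05)
for n,q in(('tray',tr),('base',nb)):
    c=q.mean(0); x=(q[0]+q[1]-q[2]-q[3])[:2]; y=(q[0]+q[3]-q[1]-q[2])[:2]
    print(n,c,'yaw',np.degrees(np.arctan2(x[1],x[0])),np.degrees(np.arctan2(-y[0],y[1])),'size',np.linalg.norm(x)/2,np.linalg.norm(y)/2)
b=tri('top',[(307,221),(225,191.3),(221.7,234.5)],'side',[(293.5,226),(293.3,156.7),(250,164.3)])
print('knob, far,near',b)
d=b[1]-b[2];print('bezel yaw',np.degrees(np.arctan2(d[1],d[0])),np.linalg.norm(d[:3]), b[1:,:3].mean(0))
E
```

```text
tray [0.6067 0.1986 0.06  ] yaw -3.0899723254667024 -4.194970574827816 size 0.237611698997732 0.19960468549878452
base [ 0.6056 -0.2368  0.05  ] yaw 13.303060340289852 13.301401213881906 size 0.21488771221717068 0.20488150400713895
knob, far,near [[ 0.5653 -0.1441  0.201   0.0004]
 [ 0.6794  0.1457  0.1945  0.0018]
 [ 0.5284  0.1567  0.1968  0.008 ]]
bezel yaw -4.157000030592915 0.15148576855870224 [0.6039 0.1512 0.1956]
```

```bash
cat >> h.py <<'E'
def plan(pos,Rm,n=None,label=''):
    """rows from the measured pose to pos (m), Rm (3x3), equal steps"""
    M=T(); R0=R.from_matrix(M[:3,:3]); rv=(R0.inv()*R.from_matrix(Rm)).as_rotvec(degrees=True)
    dp=(np.array(pos)-M[:3,3])*1e3
    n=n or int(max(np.ceil(np.linalg.norm(dp)/50),np.ceil(np.linalg.norm(rv)/9)))
    print(label,n,'rows; world d',np.round(dp,1))
    for i in range(n):
        Ri=R0*R.from_rotvec(rv*i/n,degrees=True)
        print(np.r_[np.round(Ri.inv().apply(dp/n),1),np.round(rv/n,2)].tolist(),end=', ')
    print()
def cols(x,y,z): return np.c_[x,y,z]
def down(yaw):  # tool down, tool y heading yaw deg
    y=np.array([np.cos(np.radians(yaw)),np.sin(np.radians(yaw)),0]);z=np.array([0,0,-1.]);return cols(np.cross(y,z),y,z)
E
python3 - <<'E'
from h import *
plan([.604,.151,.27],down(85.8))
E
```

```text
13 rows; world d [ 459.8 -431.2   37.2]
[-42.3, -23.7, -2.8, -0.01, -0.0, -0.75], [-42.0, -24.2, -2.8, -0.01, -0.0, -0.75], [-41.7, -24.8, -2.8, -0.01, -0.0, -0.75], [-41.3, -25.3, -2.8, -0.01, -0.0, -0.75], [-41.0, -25.9, -2.8, -0.01, -0.0, -0.75], [-40.7, -26.4, -2.8, -0.01, -0.0, -0.75], [-40.3, -26.9, -2.8, -0.01, -0.0, -0.75], [-40.0, -27.5, -2.8, -0.01, -0.0, -0.75], [-39.6, -28.0, -2.8, -0.01, -0.0, -0.75], [-39.2, -28.5, -2.9, -0.01, -0.0, -0.75], [-38.9, -29.0, -2.9, -0.01, -0.0, -0.75], [-38.5, -29.5, -2.9, -0.01, -0.0, -0.75], [-38.1, -30.0, -2.9, -0.01, -0.0, -0.75],
```

Emit:
jog_arm:
  rows:
    - [-42, -24, -12, 0, 0, -1]
    - [-42, -24, -12, 0, 0, -1]
    - [-41.5, -25, -8, 0, 0, -1]
    - [-41, -25.5, -5, 0, 0, -1]
    - [-41, -26, 0, 0, 0, -1]
    - [-40.5, -26.5, 0, 0, 0, -1]
    - [-40, -27, 0, 0, 0, -1]
    - [-40, -27.5, 0, 0, 0, -1]
    - [-39.5, -28, 0, 0, 0, -1]
    - [-39, -28.5, 0, 0, 0, -1]
  hand: 0.5

```text
t: 1.4
ee_pos: [0.5036, 0.256, 0.2703]
eef_rot: [-0.0, 0.034, 0.999, -0.0]
contact_force: [1.1, 0.2, 0.4]
gripper_width: 0.0441
```

Emit:
jog_arm:
  rows:
    - [-39, -29, 0, 0, 0, 0]
    - [-38.5, -29.5, 0, 0, 0, 0]
    - [-38, -30, 0, 0, 0, 0]
    - [0, 0, 0, 0, 0, 0]

```text
t: 1.9
ee_pos: [0.6134, 0.1584, 0.2685]
eef_rot: [-0.001, 0.036, 0.999, -0.001]
contact_force: [-0.8, 0.2, -0.2]
gripper_width: 0.044
```

```bash
python3 - <<'E'
from h import *
M=T();print(np.round(M,4)); np.save('w1.npy',M)
im=bot.capture('wrist');cv2.imwrite('pics/w1.png',im)
im=cv2.convertScaleAbs(im,alpha=1.4,beta=10)
im=cv2.resize(im,(800,600),interpolation=cv2.INTER_CUBIC)
for p in proj('wrist',[[.6794,.1457,.19],[.5284,.1567,.19],M[:3,3]+[0,0,-.011]],M): cv2.drawMarker(im,tuple(int(v*800/560) for v in p),(0,255,255),0,12)
cv2.imwrite('pics/w1b.png',im); plan([.604,.151,.27],down(85.8))
E
```

```text
[[-0.9974  0.0724 -0.0026  0.6134]
 [ 0.0724  0.9974 -0.0012  0.1584]
 [ 0.0025 -0.0013 -1.      0.2685]
 [ 0.      0.      0.      1.    ]]
 1 rows; world d [-8.4 -9.   0.8]
[7.7, -9.6, -0.7, -0.02, -0.13, 0.15],
```

View pics/w1b.png

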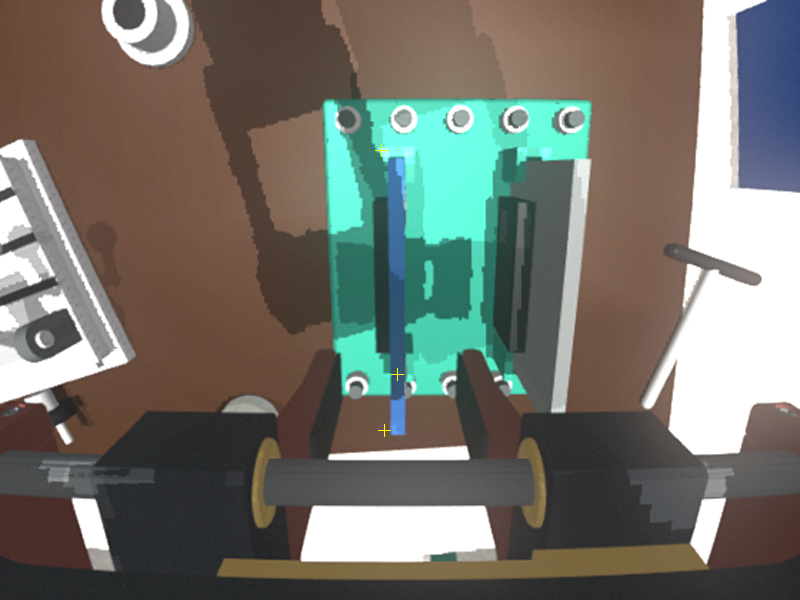

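The blue bezel's top edge runs from (397,157) to (398,434) in the 800 px picture, between the fingers and about 5 mm to +y of my estimate.

```bash
python3 - <<'E'
from h import *
M=np.load('w1.npy'); p=onz('wrist',np.array([(397.5,157),(398,434)])*.7,.19,M)
d=p[1]-p[0];c=p.mean(0);yaw=np.degrees(np.arctan2(d[1],d[0]))+90
print(p,np.linalg.norm(d),c,yaw)
plan([c[0],c[1],.171],down(yaw),4)
E
```

```text
[[0.53179907 0.16417975 0.19      ]
 [0.68203995 0.1533277  0.19      ]] 0.150632291390201 [0.60691951 0.15875372 0.19      ] 85.8686424213099
 4 rows; world d [ -5.4  -1.2 -98.2]
[1.3, -0.4, 24.6, -0.01, -0.03, 0.02], [1.3, -0.4, 24.6, -0.01, -0.03, 0.02], [1.3, -0.4, 24.6, -0.01, -0.03, 0.02], [1.3, -0.4, 24.6, -0.01, -0.03, 0.02],
```

Emit:
jog_arm:
  rows:
    - [1.3, -0.4, 25, 0, 0, 0]
    - [1.3, -0.4, 25, 0, 0, 0]
    - [1.4, -0.4, 25, 0, 0, 0]
    - [1.3, 0, 23, 0, 0, 0]
    - [0, 0, 0, 0, 0, 0]

```text
t: 2.58
ee_pos: [0.6046, 0.1613, 0.1706]
eef_rot: [-0.002, 0.033, 0.999, -0.0]
contact_force: [0.9, 0.4, 0.2]
gripper_width: 0.0437
```

Emit:
jog_arm:
  rows:
    - [0, 0, 0, 0, 0, 0]
    - [0, 0, 0, 0, 0, 0]
    - [0, 0, 0, 0, 0, 0]
    - [0, 0, 0, 0, 0, 0]
    - [0, 0, 0, 0, 0, 0]
  hand: 0
  squeeze: 35

```text
t: 3.2
ee_pos: [0.6067, 0.1595, 0.1732]
eef_rot: [0.0, 0.034, 0.999, -0.001]
contact_force: [0.1, -3.0, 2.7]
gripper_width: 0.0078
```

Emit:
jog_arm:
  rows:
    - [0, 0, -10, 0, 0, 0]
    - [0, 0, -20, 0, 0, 0]
    - [0, 0, -25, 0, 0, 0]
    - [0, 0, -30, 0, 0, 0]
    - [0, 0, -30, 0, 0, 0]
    - [0, 0, 0, 0, 0, 0]

```text
t: 3.95
ee_pos: [0.6073, 0.161, 0.2924]
eef_rot: [0.004, 0.034, 0.999, 0.001]
contact_force: [0.1, -0.5, -1.6]
gripper_width: 0.0078
```

```bash
python3 - <<'E'
from h import *
# refined nest estimate: hinge from base corners, averaged with knob
ps=np.radians(13.3);Rb=R.from_euler('z',13.3,degrees=True).as_matrix()
h=np.array([.6056,-.2368,0])+Rb@[.055,0,.09]; h+=[.0025,-.002,0]
a=.965
pz=Rb@[np.sin(a),0,np.cos(a)]; up=Rb@[-np.cos(a),0,np.sin(a)]
pocket=h+.049*up+.006*pz
# bezel: tool y=+pz, tool z=-up; tcp 19mm below the top edge, mid-thickness
tcp=pocket+.004*pz+up*(.089-.019)
Rt=cols(np.cross(pz,-up),pz,-up)
print('pocket',pocket,'tcp seat',tcp)
print(bot.state()['qpos'])
plan(tcp+pz*.12+up*.05,Rt)
E
```

```text
pocket [ 0.63927176 -0.23143131  0.1336969 ] tcp seat [ 0.60368165 -0.23984445  0.19351799]
[ 2.04517615e-01  1.83896702e-01  1.02487069e+00  1.02329105e-03
  1.92516976e+00 -1.29830039e+00]
 9 rows; world d [  64.7 -384.7   10.6]
[-10.1, -42.2, -1.2, -3.27, -2.42, 7.83], [-15.8, -40.3, -3.0, -3.27, -2.42, 7.83], [-21.3, -37.5, -4.5, -3.27, -2.42, 7.83], [-26.4, -34.0, -5.5, -3.27, -2.42, 7.83], [-31.0, -29.7, -6.1, -3.27, -2.42, 7.83], [-35.0, -24.8, -6.3, -3.27, -2.42, 7.83], [-38.3, -19.4, -6.0, -3.27, -2.42, 7.83], [-40.8, -13.7, -5.3, -3.27, -2.42, 7.83], [-42.5, -7.7, -4.1, -3.27, -2.42, 7.83],
```

Emit:
jog_arm:
  rows:
    - [0, -20, -30, 0, 0, 4]
    - [0, -40, -30, 0, 0, 8]
    - [-5, -40, 0, 0, 0, 8]

```text
t: 4.32
ee_pos: [0.5936, 0.0605, 0.3498]
eef_rot: [0.002, 0.209, 0.978, 0.001]
contact_force: [0.4, 0.2, -2.3]
gripper_width: 0.0078
```

```bash
cat > nest.py <<'E'
from h import *
def nest(hx=.6616,hy=-.2261,yaw=13.3,a=.965):
    Rb=R.from_euler('z',yaw,degrees=True).as_matrix();h=np.array([hx,hy,.09])
    pz=Rb@[np.sin(a),0,np.cos(a)]; up=Rb@[-np.cos(a),0,np.sin(a)]; yb=Rb@[0,1,0]
    return h,up,pz,yb
def seat(*k,**q):
    h,up,pz,yb=nest(*k,**q)
    return h+.049*up+.006*pz+.004*pz+up*.070, cols(yb,pz,-up),up,pz,yb
E
python3 - <<'E'
from nest import *
t,Rt,up,pz,yb=seat()
plan(t+pz*.10+up*.04,Rt,10)
E
```

```text
10 rows; world d [  67.9 -286.6  -66.4]
[-17.9, -23.4, 6.6, -3.2, -1.58, 5.1], [-19.7, -22.1, 5.9, -3.2, -1.58, 5.1], [-21.5, -20.6, 5.3, -3.2, -1.58, 5.1], [-23.1, -18.9, 4.8, -3.2, -1.58, 5.1], [-24.6, -17.0, 4.4, -3.2, -1.58, 5.1], [-25.9, -15.0, 4.2, -3.2, -1.58, 5.1], [-27.0, -12.9, 4.2, -3.2, -1.58, 5.1], [-27.9, -10.7, 4.3, -3.2, -1.58, 5.1], [-28.6, -8.4, 4.5, -3.2, -1.58, 5.1], [-29.2, -6.1, 4.9, -3.2, -1.58, 5.1],
```

Emit:
jog_arm:
  rows:
    - [-18, -23.5, 4, -3.2, -1.6, 5.1]
    - [-19.5, -22, 4, -3.2, -1.6, 5.1]
    - [-21.5, -20.5, 4, -3.2, -1.6, 5.1]
    - [-23, -19, 5, -3.2, -1.6, 5.1]
    - [-24.5, -17, 5, -3.2, -1.6, 5.1]
    - [-26, -15, 5, -3.2, -1.6, 5.1]
    - [-27, -13, 5, -3.2, -1.6, 5.1]
    - [-28, -10.5, 5, -3.2, -1.6, 5.1]
    - [-28.5, -8.5, 5, -3.2, -1.6, 5.1]
    - [-29, -6, 5, -3.2, -1.6, 5.1]

```text
t: 5.58
ee_pos: [0.6623, -0.2259, 0.2818]
eef_rot: [0.184, 0.593, 0.748, 0.233]
contact_force: [0.6, -0.3, -3.0]
gripper_width: 0.0082
```

Emit:
jog_arm:
  rows:
    - [0, 0, 0, 0, 0, 0]
    - [0, 0, 0, 0, 0, 0]

```text
t: 5.82
ee_pos: [0.6624, -0.2244, 0.2833]
eef_rot: [0.184, 0.591, 0.75, 0.232]
contact_force: [-0.3, 1.1, -2.2]
gripper_width: 0.0077
```

```bash
python3 - <<'E'
from nest import *
t,Rt,up,pz,yb=seat()
plan(t+pz*.10+up*.04,Rt,1)
M=T();np.save('w2.npy',M)
im=bot.capture('wrist');cv2.imwrite('pics/w2.png',im)
cv2.imwrite('pics/side2.png',bot.capture('side'));cv2.imwrite('pics/top2.png',bot.capture('top'))
im=cv2.resize(cv2.convertScaleAbs(im,alpha=1.4,beta=10),(800,600),interpolation=cv2.INTER_CUBIC)
h,up,pz,yb=nest();P=h+.049*up+.006*pz
pts=[P+sx*.031*up+sy*.052*yb for sx in(-1,1) for sy in(-1,1)]+[h+.092*up+.006*pz+s*.085*yb for s in(-1,1)]+[h+.135*up+.105*yb]
for p in proj('wrist',pts,M): cv2.drawMarker(im,tuple(int(v*800/560) for v in p),(0,255,255),0,12)
cv2.imwrite('pics/w2b.png',im)
E
```

```text
1 rows; world d [-0.9 -1.7  0. ]
[-1.4, -1.1, -0.7, -0.22, -0.04, 0.19],
```

View pics/w2b.png

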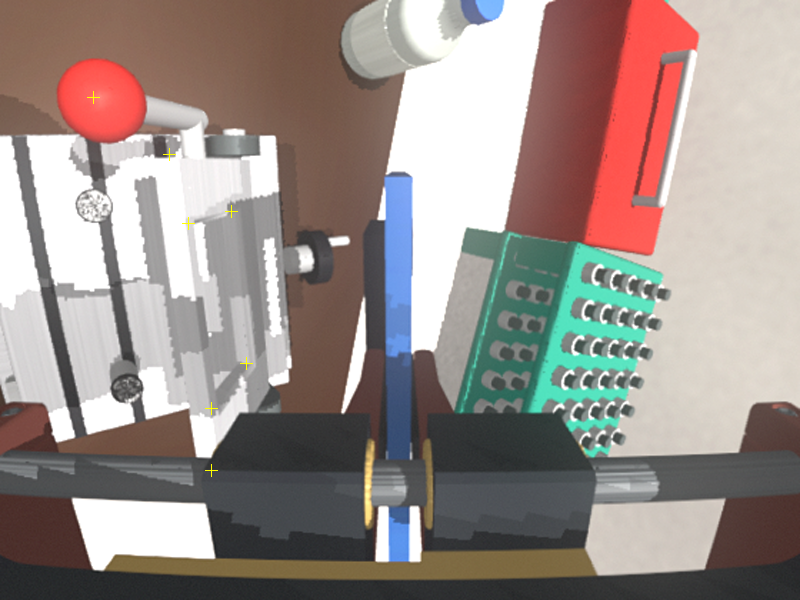

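The wrist view shows the predicted marks landing close to the nest. The knob's centre is at (102,100) against a predicted (93,97). I'll enlarge the window region.

```bash
python3 - <<'E'
from nest import *
im=cv2.imread('pics/w2.png')[80:300,90:220]
im=cv2.convertScaleAbs(im,alpha=.8,beta=0)
im=cv2.createCLAHE(2,(4,4)).apply(cv2.cvtColor(im,6))
f=5;im=cv2.resize(im,None,fx=f,fy=f,interpolation=cv2.INTER_CUBIC);im=cv2.cvtColor(im,8)
im=im[:,:] if 0 else cv2.rotate(im,cv2.ROTATE_90_COUNTERCLOCKWISE)  # x'=row, y'=W-col
im=cv2.resize(im,None,fx=.72,fy=.72,interpolation=cv2.INTER_AREA);s=3.6
for r in range(80,300,20):x=int((r-80)*s);cv2.line(im,(x,0),(x,6),(0,255,255));cv2.putText(im,str(r),(x,16),0,.4,(0,255,255))
for c in range(90,220,20):y=int((220-c)*s);cv2.line(im,(0,y),(6,y),(0,255,255));cv2.putText(im,str(c),(8,y+4),0,.4,(0,255,255))
cv2.imwrite('pics/w2c.png',im);print(im.shape)
E
```

```text
(468, 792, 3)
```

View pics/w2c.png

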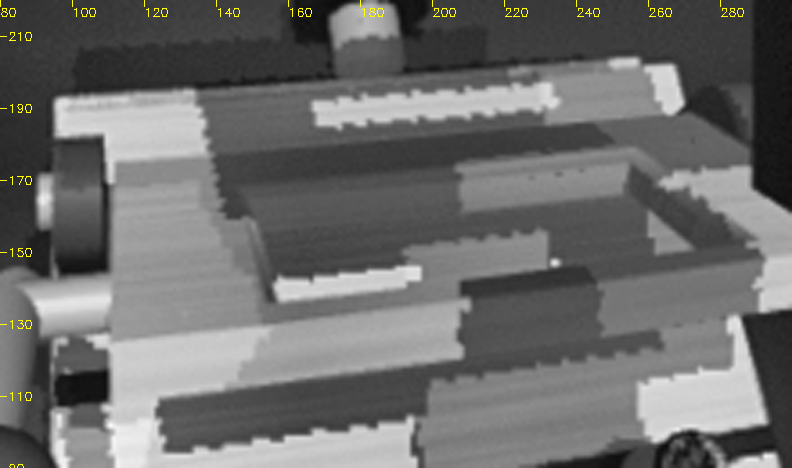

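Window edge and corner readings in wrist pixels (col,row):
- **Window:** upper-left (136.7,155.8), lower-left (159.4,148), lower-right (174,255). The upper edge passes through (152,290).
- **Plate corner:** (125.6,110).
- **Knob:** (71.4,70).

I'll fit the hinge, yaw and tip angle to all the observations together.

```bash
python3 - <<'E'
from nest import *
from scipy.optimize import least_squares
M=np.load('w2.npy')
obs=[('wrist',(.08,.052,.006),(136.7,155.8)),('wrist',(.018,.052,.006),(159.4,148)),('wrist',(.018,-.052,.006),(174,255)),
('wrist',(.092,.085,.006),(125.6,110)),('wrist',(.135,.105,0),(71.4,70)),('top',(.135,.105,0),(307,221)),('side',(.135,.105,0),(293.5,226))]
bc=[(-1,1),(1,1),(1,-1),(-1,-1)];bc=[(110,105,(294.5,196.8)),(110,-105,(344.3,183.8)),(-110,-105,(360,236.3)),(-110,105,(309,249.3))]
def f(p):
    h,up,pz,yb=nest(*p[:4]); r=[]
    for n,(u,y,z),uv in obs:
        q=h+u*up+y*yb+z*pz; w=1/2 if n=='wrist' else 1
        r+=list((proj(n,q,M)[0]-uv)*w)
    Rb=R.from_euler('z',p[2],degrees=True).as_matrix()
    for (x,y,uv),s in zip(bc,[(-110,105),(110,105),(110,-105),(-110,-105)]):
        x,y={0:(110,105),1:(110,-105),2:(-110,-105),3:(-110,105)}[bc.index((x,y,uv))]
        q=h+Rb@np.array([x/1e3-.055,y/1e3,-.04]); r+=list(proj('top',q)[0]-np.array(uv))
    return np.array(r)
s=least_squares(f,[.6616,-.2261,13.3,.965],x_scale=[.01,.01,1,.03],loss='soft_l1')
print(s.x);print(np.round(f(s.x)[:14].reshape(-1,2),1),np.round(f(s.x)[14:].reshape(-1,2),1))
t,Rt,up,pz,yb=seat(*s.x);print(np.degrees(s.x[3]))
P=M[:3,3]-t;print('now rel seat: yb,pz,up mm',np.round(1e3*np.array([P@yb,P@pz,P@up]),1))
E
```

```text
[ 0.66133546 -0.22649356 13.73392954  1.00117514]
[[-0.7  0.7]
 [ 1.4  0.2]
 [-0.4 -0.1]
 [-1.5 -0.4]
 [ 0.5 -0.3]
 [-0.6 -0.3]
 [-0.2 -1.2]] [[-0.3 -1. ]
 [ 0.9 -1.3]
 [ 1.6 -0.6]
 [ 0.5  0.5]]
57.363110082496085
now rel seat: yb,pz,up mm [ 1.8 95.6 43. ]
```

```bash
echo "BEST=(.66134,-.22649,13.73,1.0012)" >> nest.py; python3 - <<'E'
from nest import *
M=np.load('w2.npy')
for z in(-.019,-.015):
  print(proj('wrist',[(M@[s*.075,0,z,1])[:3] for s in(1,-1)],M)*800/560)
t,Rt,up,pz,yb=seat(*BEST)
plan(t+pz*.03,Rt,4)
E
```

```text
[[395.93886036 175.66316923]
 [397.02464437 588.8767766 ]]
[[396.01223042 175.37684278]
 [397.05373149 580.16602243]]
 4 rows; world d [-31.3  -9.6 -73. ]
[-0.5, -17.1, 10.4, 0.49, 0.07, -0.02], [-0.5, -17.0, 10.5, 0.49, 0.07, -0.02], [-0.5, -16.9, 10.7, 0.49, 0.07, -0.02], [-0.5, -16.8, 10.8, 0.49, 0.07, -0.02],
```

Emit:
jog_arm:
  rows:
    - [-0.5, -17, 10.5, 0.5, 0, 0]
    - [-0.5, -17, 10.5, 0.5, 0, 0]
    - [-0.5, -17, 10.5, 0.5, 0.1, 0]
    - [-0.5, -17, 11, 0.5, 0.1, 0]
    - [0, 0, 0, 0, 0, 0]
    - [0, 0, 0, 0, 0, 0]

```text
t: 6.72
ee_pos: [0.6315, -0.2349, 0.2116]
eef_rot: [0.174, 0.594, 0.754, 0.221]
contact_force: [0.2, -0.1, -2.2]
gripper_width: 0.0078
```

```bash
python3 - <<'E'
from nest import *
t,Rt,up,pz,yb=seat(*BEST)
M=T();np.save('w3.npy',M);P=M[:3,3]-t;print('rel seat yb,pz,up',np.round(1e3*np.array([P@yb,P@pz,P@up]),1))
plan(t,Rt,4)
im=bot.capture('wrist');cv2.imwrite('pics/w3.png',im)
s=bot.capture('side');cv2.imwrite('pics/side3.png',s)
h,up,pz,yb=nest(*BEST);q=h+.049*up+.006*pz
pts=[q+sx*.031*up+sy*.052*yb for sx in(-1,1) for sy in(-1,1)]+[h+.092*up+.006*pz+s_*.085*yb for s_ in(-1,1)]+[h+.135*up+.105*yb]
A=cv2.resize(cv2.convertScaleAbs(im[50:330,60:330],alpha=.9),None,fx=2,fy=2,interpolation=cv2.INTER_CUBIC)
B=cv2.resize(s[215:325,270:360],None,fx=4,fy=4,interpolation=cv2.INTER_CUBIC)[:440]
for p in proj('wrist',pts,M): cv2.circle(A,tuple(int(v) for v in (p-[60,50])*2),2,(0,255,255),-1)
C=np.zeros((560,540+360,3),np.uint8);C[:,:540]=A[:560];C[:440,540:900]=B
C=cv2.resize(C,None,fx=800/900,fy=800/900);cv2.imwrite('pics/c3.png',C)
E
```

```text
rel seat yb,pz,up [-1.1 29.5  0.1]
 4 rows; world d [-24.3  -4.8 -16. ]
[0.3, -7.4, 0.0, -0.0, 0.03, -0.05], [0.3, -7.4, 0.0, -0.0, 0.03, -0.05], [0.3, -7.4, 0.0, -0.0, 0.03, -0.05], [0.3, -7.4, 0.0, -0.0, 0.03, -0.05],
```

View pics/c3.png

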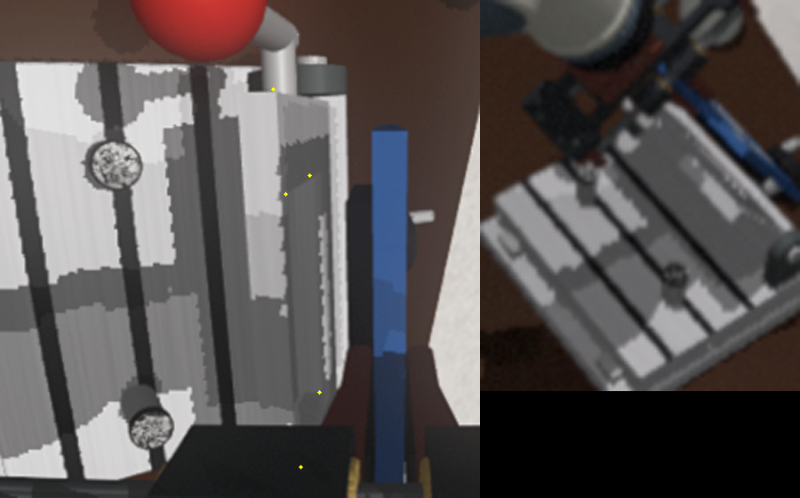

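The predicted plate corner at (273,90) is within about 2 mm of the observed corner at (280,93). The bezel is parallel to the face with a clear gap. Next I insert slowly along the normal.

Emit:
jog_arm:
  rows:
    - [0.2, -6, 0, 0, 0, 0]
    - [0.2, -6, 0, 0, 0, 0]
    - [0, -4, 0, 0, 0, 0]
    - [0, -3, 0, 0, 0, 0]
    - [0, -2, 0, 0, 0, 0]
    - [0, -2, 0, 0, 0, 0]
    - [0, 0, 0, 0, 0, 0]

```text
t: 7.7
ee_pos: [0.6122, -0.239, 0.1984]
eef_rot: [0.173, 0.594, 0.754, 0.22]
contact_force: [0.7, -1.0, -2.1]
gripper_width: 0.0076
```

Emit:
jog_arm:
  rows:
    - [0, -1.5, 0, 0, 0, 0]
    - [0, -1.5, 0, 0, 0, 0]
    - [0, -1, 0, 0, 0, 0]
    - [0, 0, 0, 0, 0, 0]

```text
t: 8.2
ee_pos: [0.61, -0.2395, 0.1975]
eef_rot: [0.175, 0.594, 0.754, 0.221]
contact_force: [6.5, 0.6, -1.3]
gripper_width: 0.0082
```

```bash
cat > rel.py <<'E'
from nest import *
t,Rt,up,pz,yb=seat(*BEST);P=T()[:3,3]-t;s=bot.state();F=np.array(s['contact_force'])
Tm=T();e=(R.from_matrix(Rt).inv()*R.from_matrix(Tm[:3,:3])).as_rotvec(degrees=True)
B=np.array([yb,pz,up]);print('t',round(s['t'],2),'rel yb,pz,up mm',np.round(B@P*1e3,1),'F',np.round(B@F,1),'M',np.round(B@np.array(s['moment']),2),'rot err',np.round(e,2))
E
python3 rel.py
```

```text
t 8.2 rel yb,pz,up mm [-0.5  3.4  0.1] F [-1.   4.8 -4.6] M [-0.81 -0.04  0.12] rot err [-0.11 -0.13  0.18]
```

```bash
python3 - <<'E'
from nest import *
im=bot.capture('wrist');s=bot.capture('side');cv2.imwrite('pics/w4.png',im)
A=cv2.resize(cv2.convertScaleAbs(im[80:310,190:330],alpha=1.2),None,fx=2.6,fy=2.6,interpolation=cv2.INTER_CUBIC)
B=cv2.resize(cv2.convertScaleAbs(s[220:300,290:370],alpha=1.2),None,fx=5,fy=5,interpolation=cv2.INTER_CUBIC)
C=np.zeros((598,A.shape[1]+400,3),np.uint8);C[:A.shape[0],:A.shape[1]]=A;C[:400,A.shape[1]:]=B
cv2.imwrite('pics/c4.png',C);print(C.shape)
E
```

```text
(598, 764, 3)
```

View pics/c4.png

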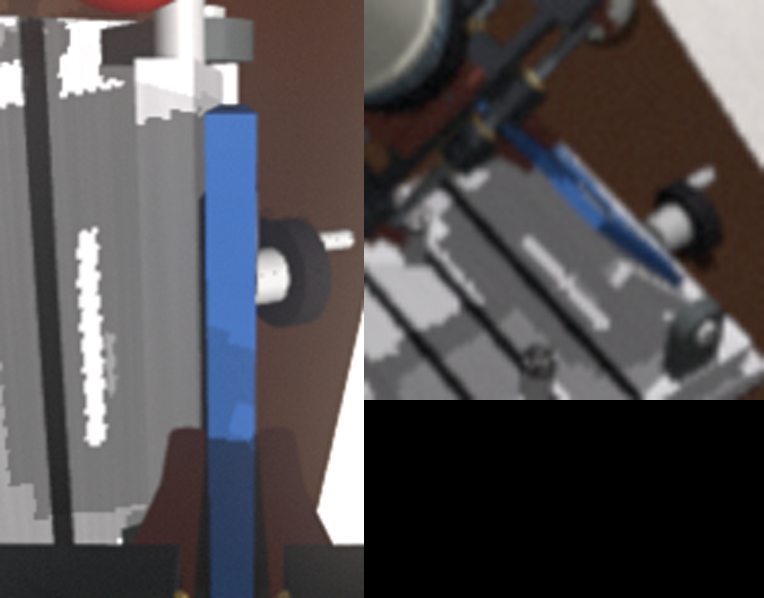

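Emit:
jog_arm:
  rows:
    - [0, 0, 1, 0, 0, 0]
    - [0, -0.5, 0, 0, 0, 0]
    - [0, -0.5, 0, 0, 0, 0]
    - [0, 0, 0, 0, 0, 0]

```text
t: 8.8
ee_pos: [0.6094, -0.2398, 0.1965]
eef_rot: [0.175, 0.594, 0.754, 0.221]
contact_force: [5.1, 1.7, 5.3]
gripper_width: 0.0081
```

```bash
python3 rel.py
```

```text
t 8.8 rel yb,pz,up mm [-0.6  2.3 -0.4] F [0.4 7.3 1.5] M [-1.66  0.15  0.09] rot err [-0.08 -0.16  0.17]
```

```bash
python3 - <<'E'
from nest import *
np.save('w4.npy',T())
im5=bot.capture('wrist');cv2.imwrite('pics/w5.png',im5);np.save('w5.npy',T())
for n in '2345':
    im=cv2.imread(f'pics/w{n}.png').astype(int);M=np.load(f'w{n}.npy')
    m=((im[...,2]>90)&(im[...,1]<60)&(im[...,0]<60)).astype(np.uint8);m[:,280:]=0;m[250:]=0
    k,l,st,c=cv2.connectedComponentsWithStats(m);i=1+np.argmax(st[1:,4])
    (cx,cy),r=cv2.minEnclosingCircle(np.argwhere(l==i)[:,::-1].astype(np.float32))
    print(n,st[i],np.round(c[i],1),round(cx,1),round(cy,1),round(r,1))
    for a in(.96,.98,1.0,1.02):
        h,up,pz,yb=nest(*BEST[:3],a);print('  ',a,np.round(proj('wrist',h+.135*up+.105*yb,M)[0],1),end='')
    print()
E
```

```text
2 [  40   41   62   59 2296] [70.6 70.1] 71.1 69.6 32.9
   0.96 [62.5 69.9]   0.98 [67.3 69.7]   1.0 [72.1 69.4]   1.02 [77.1 69.2]
3 [ 131    2   80   83 4456] [169.9  43.3] 170.0 43.5 42.4
   0.96 [160.3  42.8]   0.98 [167.   42.5]   1.0 [173.8  42.2]   1.02 [180.7  42. ]
4 [ 199    2   78   83 4513] [236.6  43.5] 236.5 43.4 41.7
   0.96 [229.8  42. ]   0.98 [236.8  41.8]   1.0 [243.8  41.7]   1.02 [250.9  41.6]
5 [ 202    1   78   84 4531] [239.2  42.6] 239.1 42.7 41.8
   0.96 [230.1  41.9]   0.98 [237.   41.8]   1.0 [244.1  41.7]   1.02 [251.1  41.6]
```

Emit:
jog_arm:
  rows:
    - [0, -0.7, 0, -0.5, 0, 0]
    - [0, -0.7, 0, -0.5, 0, 0]
    - [0, 0, 0, 0, 0, 0]
    - [0, 0, 0, 0, 0, 0]

```text
t: 9.35
ee_pos: [0.608, -0.2403, 0.1954]
eef_rot: [0.18, 0.593, 0.752, 0.227]
contact_force: [3.8, 1.7, 4.8]
gripper_width: 0.0081
```

```bash
python3 rel.py
```

```text
t 9.35 rel yb,pz,up mm [-0.8  0.4 -0.5] F [0.7 6.1 1.8] M [-1.68  0.14  0.07] rot err [-1.03 -0.16  0.18]
```

Emit:
jog_arm:
  rows:
    - [0, -0.5, 0, 0, 0, 0]
    - [0, -0.5, 0, 0, 0, 0]
    - [0, 0, 0, 0, 0, 0]

```text
t: 9.72
ee_pos: [0.6074, -0.2404, 0.1949]
eef_rot: [0.18, 0.592, 0.752, 0.227]
contact_force: [5.3, 1.8, 6.0]
gripper_width: 0.0079
```

```bash
python3 rel.py; python3 - <<'E'
from nest import *
im=bot.capture('wrist');cv2.imwrite('pics/w6.png',im);np.save('w6.npy',T())
A=cv2.resize(cv2.convertScaleAbs(im[85:260,215:300],alpha=1.3),None,fx=3.4,fy=3.4,interpolation=cv2.INTER_CUBIC)
o=cv2.imread('pics/w4.png');B=cv2.resize(cv2.convertScaleAbs(o[85:260,215:300],alpha=1.3),None,fx=3.4,fy=3.4,interpolation=cv2.INTER_CUBIC)
cv2.imwrite('pics/c6.png',np.hstack([B,A]))
E
```

```text
t 9.72 rel yb,pz,up mm [-0.7 -0.4 -0.6] F [0.5 7.9 2. ] M [-1.83  0.1   0.09] rot err [-1.06 -0.16  0.18]
```

View pics/c6.png

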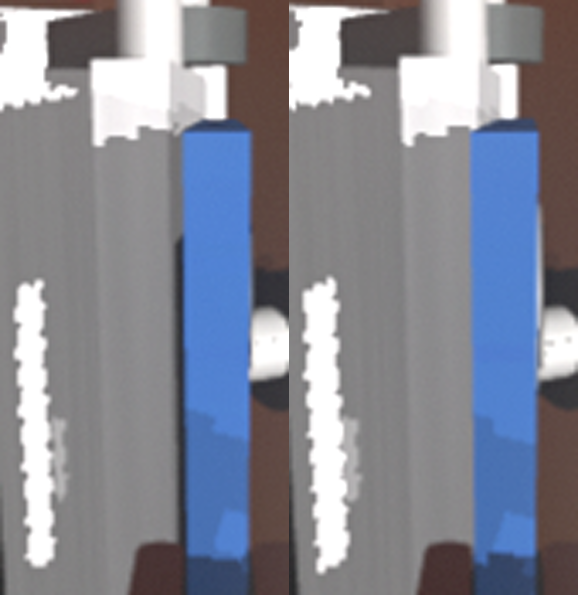

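The skirt strip that showed in the earlier frame (left) is gone. The flange's rear now meets the plate face at about x=472, so the bezel is flush. I'll release and back out up the slope.

Emit:
jog_arm:
  rows:
    - [0, 0, 0, 0, 0, 0]
    - [0, 0, 0, 0, 0, 0]
    - [0, 0, 0, 0, 0, 0]
    - [0, 0, 0, 0, 0, 0]
  hand: 0.35

```text
t: 10.28
ee_pos: [0.6064, -0.2405, 0.1929]
eef_rot: [0.178, 0.593, 0.752, 0.227]
contact_force: [-0.1, 0.1, 0.4]
gripper_width: 0.0304
```

Emit:
jog_arm:
  rows:
    - [0, 0, -10, 0, 0, 0]
    - [0, 0, -20, 0, 0, 0]
    - [0, 0, -30, 0, 0, 0]
    - [0, 0, -30, 0, 0, 0]
    - [0, 0, 0, 0, 0, 0]
    - [0, 0, 0, 0, 0, 0]

```text
t: 11.02
ee_pos: [0.5582, -0.2521, 0.2683]
eef_rot: [0.179, 0.593, 0.752, 0.227]
contact_force: [-0.4, 0.5, -0.4]
gripper_width: 0.0307
```

```bash
python3 rel.py; python3 - <<'E'
from nest import *
M=T();np.save('w7.npy',M);im=bot.capture('wrist');cv2.imwrite('pics/w7.png',im)
A=cv2.resize(cv2.convertScaleAbs(im[40:310,100:400],alpha=1.2),None,fx=1.8,fy=1.8,interpolation=cv2.INTER_CUBIC)
s=bot.capture('side');B=cv2.resize(s[190:310,280:370],(260,347),interpolation=cv2.INTER_CUBIC)
C=np.zeros((486,800,3),np.uint8);C[:,:540]=A;C[:347,540:]=B;cv2.imwrite('pics/c7.png',C)
im=im.astype(int);m=((im[...,2]>90)&(im[...,1]<60)&(im[...,0]<60)).astype(np.uint8);m[:,290:]=0;m[250:]=0
k,l,st,c=cv2.connectedComponentsWithStats(m);i=1+np.argmax(st[1:,4]);print(st[i],c[i])
for a in(.96,.98,1.0):
    h,up,pz,yb=nest(*BEST[:3],a);print(a,proj('wrist',h+.135*up+.105*yb,M)[0],h+.135*up+.105*yb)
E
```

```text
t 11.03 rel yb,pz,up mm [-0.4 -3.3 88.5] F [ 0.6 -0.5 -0.2] M [ 0.27 -0.03 -0.03] rot err [-0.92 -0.11  0.22]
[ 240   49   46   48 1455] [261.46804124  72.34364261]
0.96 [256.40206788  72.01271508] [ 0.56120581 -0.142867    0.20059086]
0.98 [260.56827716  71.96548433] [ 0.56336933 -0.14233839  0.20211715]
1.0 [264.74150373  71.93242099] [ 0.56556206 -0.14180265  0.20359858]
```

View pics/c7.png

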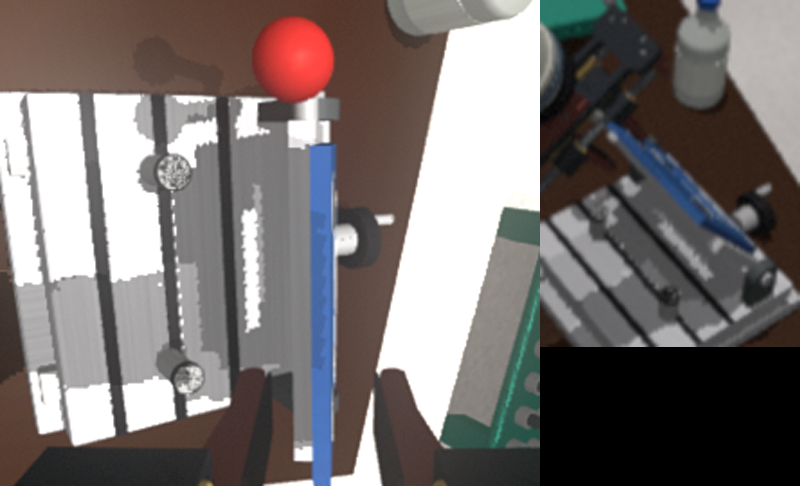

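The bezel stays flush in the nest after release, with the knob at about (292,60) in the crop. The knob fits a ≈ 0.984, which puts it at (0.564,-0.142,0.202). Next I close the fingers, turn the tool to point down and go above the knob.

```bash
python3 - <<'E'
from nest import *
plan([.5638,-.1422,.265],down(13.7),6)
E
```

```text
6 rows; world d [  5.5 109.5  -2. ]
[17.5, 4.1, 3.2, 5.58, -0.01, -0.04], [17.5, 4.4, 2.7, 5.58, -0.01, -0.04], [17.5, 4.6, 2.3, 5.58, -0.01, -0.04], [17.5, 4.9, 1.8, 5.58, -0.01, -0.04], [17.5, 5.0, 1.3, 5.58, -0.01, -0.04], [17.5, 5.1, 0.8, 5.58, -0.01, -0.04],
```

Emit:
jog_arm:
  rows:
    - [17.5, 4, 3, 5.6, 0, 0]
    - [17.5, 4.5, 2.5, 5.6, 0, 0]
    - [17.5, 4.5, 2.5, 5.6, 0, 0]
    - [17.5, 5, 2, 5.6, 0, 0]
    - [17.5, 5, 1.5, 5.6, 0, 0]
    - [17.5, 5, 1, 5.6, 0, 0]
    - [0, 0, 0, 0, 0, 0]
    - [0, 0, 0, 0, 0, 0]
    - [0, 0, 0, 0, 0, 0]
  hand: 0

```text
t: 12.25
ee_pos: [0.5634, -0.1435, 0.2662]
eef_rot: [-0.0, 0.62, 0.785, 0.0]
contact_force: [0.4, -0.7, 0.8]
gripper_width: 0.0
```

```bash
python3 - <<'E'
from nest import *
M=T();np.save('w8.npy',M);im=bot.capture('wrist');cv2.imwrite('pics/w8.png',im)
im=im.astype(int);m=((im[...,2]>90)&(im[...,1]<60)&(im[...,0]<60)).astype(np.uint8)
k,l,st,c=cv2.connectedComponentsWithStats(m);i=1+np.argmax(st[1:,4]);print(st[i],c[i],bot.state()['gripper_width'])
h,up,pz,yb=nest(*BEST[:3],.984);K=h+.135*up+.105*yb;print(proj('wrist',K,M)[0],K)
plan(K+[0,0,.015+.011],down(13.7),3)
# arc increments in tool axes: tool y=+x_b, tool z=down
for a in np.arange(.984,-.06,-.08): print(round(a,3),np.round([-.135e3*np.cos(a),.135e3*np.sin(a)],1),end=' ')
E
```

```text
[ 262  210   39   36 1050] [280.95238095 228.18857143] 0.0005698403526759124
[279.63267055 228.95936436] [ 0.56380556 -0.14223181  0.20241704]
 3 rows; world d [  0.4   1.3 -38. ]
[0.4, 0.2, 12.7, 0.01, -0.01, -0.09], [0.4, 0.2, 12.7, 0.01, -0.01, -0.09], [0.4, 0.2, 12.7, 0.01, -0.01, -0.09], 
0.984 [-74.7 112.4] 0.904 [-83.5 106.1] 0.824 [-91.7  99.1] 0.744 [-99.3  91.4] 0.664 [-106.3   83.2] 0.584 [-112.6   74.4] 0.504 [-118.2   65.2] 0.424 [-123.    55.5] 0.344 [-127.1   45.5] 0.264 [-130.3   35.2] 0.184 [-132.7   24.7] 0.104 [-134.3   14. ] 0.024 [-135.     3.2] -0.056 [-134.8   -7.6]
```

Emit:
jog_arm:
  rows:
    - [0.5, 0.5, 13, 0, 0, 0]
    - [0.5, 0, 13, 0, 0, 0]
    - [0, 0, 8, 0, 0, 0]
    - [0, 0, 4, 0, 0, 0]
    - [0, 0, 0, 0, 0, 0]

```text
t: 12.92
ee_pos: [0.564, -0.1415, 0.2278]
eef_rot: [-0.001, 0.619, 0.785, -0.0]
contact_force: [-0.3, 0.9, 0.5]
gripper_width: 0.0003
```

Emit:
jog_arm:
  rows:
    - [0, -3.4, 2.5, 0, 0, 0]
    - [0, -4.4, 3.2, 0, 0, 0]
    - [0, -4.1, 3.5, 0, 0, 0]
    - [0, -4.1, 3.5, 0, 0, 0]
    - [0, -3.8, 3.8, 0, 0, 0]
    - [0, -3.8, 3.9, 0, 0, 0]

```text
t: 13.68
ee_pos: [0.5406, -0.1475, 0.2098]
eef_rot: [0.001, 0.619, 0.785, -0.0]
contact_force: [-7.6, -0.4, 14.2]
gripper_width: 0.0002
```

Emit:
jog_arm:
  rows:
    - [0, -3.5, 4.1, 0, 0, 0]
    - [0, -3.5, 4.1, 0, 0, 0]
    - [0, -3.2, 4.4, 0, 0, 0]
    - [0, -3.1, 4.4, 0, 0, 0]
    - [0, -2.8, 4.6, 0, 0, 0]
    - [0, -2.8, 4.6, 0, 0, 0]
    - [0, -2.4, 4.8, 0, 0, 0]
    - [0, -2.4, 4.9, 0, 0, 0]

```text
t: 14.68
ee_pos: [0.5129, -0.1543, 0.1748]
eef_rot: [-0.003, 0.62, 0.784, -0.004]
contact_force: [-26.4, -2.5, 19.6]
gripper_width: 0.0005
```

Emit:
jog_arm:
  rows:
    - [0, -2, 5, 0, 0, 0]
    - [0, -2, 5, 0, 0, 0]
    - [0, -1.6, 5, 0, 0, 0]
    - [0, -1.6, 5, 0, 0, 0]
    - [0, -1.2, 5, 0, 0, 0]
    - [0, -1.2, 5, 0, 0, 0]
    - [0, -0.8, 4, 0, 0, 0]
    - [0, -0.5, 3, 0, 0, 0]

```text
t: 15.68
ee_pos: [0.4973, -0.158, 0.1334]
eef_rot: [-0.009, 0.621, 0.784, -0.009]
contact_force: [-38.5, -8.5, 12.0]
gripper_width: 0.0004
```

```bash
python3 - <<'E'
from nest import *
plan([.5053,-.1566,.116],down(13.7),1)
E
```

```text
1 rows; world d [  8.    1.4 -17.4]
[-0.5, 8.6, 17.2, -1.46, -0.17, -0.48],
```

The sideways force suggests the narrow fingertip slid to the robot side of the ball. I'll back off and locate the knob again.

Emit:
jog_arm:
  rows:
    - [0, -6, 0, 0, 0, 0]
    - [0, -6, -2, 0, 0, 0]
    - [0, -3, -15, 0, 0, 0]
    - [0, 0, -30, 0, 0, 0]
    - [0, 10, -30, 0, 0, 0]
    - [0, 10, 0, 0, 0, 0]
    - [0, 0, 0, 0, 0, 0]
    - [0, 0, 0, 0, 0, 0]

```text
t: 16.68
ee_pos: [0.5118, -0.1538, 0.2103]
eef_rot: [-0.002, 0.619, 0.785, -0.001]
contact_force: [-0.2, -0.1, -0.9]
gripper_width: 0.0004
```

```bash
cat > knob.py <<'E'
from nest import *
from scipy.optimize import minimize_scalar
M=T();im=bot.capture('wrist');cv2.imwrite('pics/wk.png',im);s=bot.capture('side')
def red(im):
    im=im.astype(int);m=((im[...,2]>90)&(im[...,1]<60)&(im[...,0]<60)).astype(np.uint8)
    k,l,st,c=cv2.connectedComponentsWithStats(m);i=1+np.argmax(st[1:,4]);return st[i],c[i]
a=red(im);ss=np.zeros_like(s);ss[200:300,260:340]=s[200:300,260:340];b=red(ss)
print(a,b)
K=lambda t:(lambda h,up,pz,yb:h+.135*up+.105*yb)(*nest(*BEST[:3],t))
for n,c,m in(('wrist',a[1],M),('side',b[1],None)):
    r=minimize_scalar(lambda t:np.sum((proj(n,K(t),m)[0]-c)**2),bounds=(-.1,1.15),method='bounded');print(n,'a',round(r.x,3),'res',r.fun**.5,K(r.x))
print(bot.state()['t'],M[:3,3])
print(tri('wrist',[a[1]],'side',[b[1]],M))
E
python3 knob.py
```

```text
Traceback (most recent call last):
  File "knob.py", line 7, in <module>
    a=red(im);ss=np.zeros_like(s);ss[200:300,260:340]=s[200:300,260:340];b=red(ss)
                                                                           ~~~^^^^
  File "knob.py", line 6, in red
    k,l,st,c=cv2.connectedComponentsWithStats(m);i=1+np.argmax(st[1:,4]);return st[i],c[i]
                                                     ~~~~~~~~~^^^^^^^^^^
ValueError: attempt to get argmax of an empty sequence
```

Side view is occluded by the arm, so I'll use the wrist only.

```bash
sed -i 's/;b=red(ss)//; s/^print(a,b)/print(a)/; s/,(.side.,b\[1\],None)):/,):/; /^print(tri/d; s/s=bot.capture(.side.)/s=im/' knob.py; python3 knob.py
```

```text
(array([264, 203,  32,  31, 750], dtype=int32), array([279.56133333, 217.75866667]))
wrist a 0.24 res 5.60672789683669 [ 0.50904966 -0.15561024  0.12215138]
16.825 [ 0.51181041 -0.15385896  0.21064455]
```

```bash
python3 - <<'E'
from nest import *
M=T();c=np.array([279.56,217.76])
for a in(0,.05,.1,.15,.2,.25):
    h,up,pz,yb=nest(*BEST[:3],a);K=h+.135*up+.105*yb;print(a,np.round(K,4),np.round(proj('wrist',K,M)[0]-c,1))
E
```

```text
0 [ 0.5053 -0.1565  0.09  ] [-8.5 -8.3]
0.05 [ 0.5054 -0.1565  0.0967] [-8.5 -6.1]
0.1 [ 0.5059 -0.1564  0.1035] [-8.1 -3.8]
0.15 [ 0.5067 -0.1562  0.1102] [-7.3 -1.5]
0.2 [ 0.5079 -0.1559  0.1168] [-6.  1.]
0.25 [ 0.5094 -0.1555  0.1234] [-4.2  3.6]
```

Emit:
jog_arm:
  rows:
    - [0, 2, 25, 0, 0, 0]
    - [0, 0, 25, 0, 0, 0]
    - [0, 0, 10, 0, 0, 0]
    - [0, 0, 4, 0, 0, 0]
    - [0, 0, 4, 0, 0, 0]
    - [0, 0, 4, 0, 0, 0]
    - [0, 0, 0, 0, 0, 0]

```text
t: 17.7
ee_pos: [0.5143, -0.1535, 0.14]
eef_rot: [-0.0, 0.619, 0.785, -0.0]
contact_force: [-0.1, 0.1, 0.2]
gripper_width: 0.0007
```

Emit:
jog_arm:
  rows:
    - [0, 0, 4, 0, 0, 0]
    - [0, 0, 4, 0, 0, 0]
    - [0, 0, 3, 0, 0, 0]
    - [0, 0, 3, 0, 0, 0]
    - [0, 0, 0, 0, 0, 0]

```text
t: 18.32
ee_pos: [0.5142, -0.1535, 0.1255]
eef_rot: [-0.0, 0.619, 0.785, -0.0]
contact_force: [-0.2, -0.9, 1.4]
gripper_width: 0.0005
```

Emit:
jog_arm:
  rows:
    - [0, 0, 2.5, 0, 0, 0]
    - [0, 0, 2.5, 0, 0, 0]
    - [0, 0, 2.5, 0, 0, 0]
    - [0, 0, 0, 0, 0, 0]

```text
t: 18.82
ee_pos: [0.5142, -0.1535, 0.118]
eef_rot: [-0.001, 0.619, 0.785, -0.0]
contact_force: [0.1, 0.3, 1.0]
gripper_width: 0.0001
```

Emit:
jog_arm:
  rows:
    - [0, 0, 1.5, 0, 0, 0]
    - [0, 0, 1, 0, 0, 0]
    - [0, 0, 1, 0, 0, 0]
    - [0, 0, 0, 0, 0, 0]

```text
t: 19.32
ee_pos: [0.5142, -0.1535, 0.1157]
eef_rot: [-0.0, 0.619, 0.785, -0.0]
contact_force: [-3.1, -0.2, 6.2]
gripper_width: 0.0004
```

Emit:
jog_arm:
  rows:
    - [0, 0, 1.5, 0, 0, 0]
    - [0, 0, 1.5, 0, 0, 0]
    - [0, 0, 0, 0, 0, 0]

```text
t: 19.7
ee_pos: [0.5144, -0.1536, 0.1152]
eef_rot: [0.001, 0.619, 0.785, 0.0]
contact_force: [-7.6, 2.4, 17.0]
gripper_width: 0.0006
```

Emit:
jog_arm:
  rows:
    - [0, 0, -5, 0, 0, 0]
    - [0, 0, -40, 0, 0, 0]
    - [0, 0, -50, 0, 0, 0]
    - [0, 0, -50, 0, 0, 0]
    - [-40, 10, -40, 0, 0, 0]
    - [-50, 10, 0, 0, 0, 0]
    - [-50, 10, 0, 0, 0, 0]
    - [-50, 10, 0, 0, 0, 0]
    - [0, 0, 0, 0, 0, 0]
    - [0, 0, 0, 0, 0, 0]

```text
t: 20.95
ee_pos: [0.5977, -0.3286, 0.2958]
eef_rot: [-0.001, 0.619, 0.785, 0.0]
contact_force: [-0.5, -0.5, 0.8]
gripper_width: 0.0002
```

```bash
python3 - <<'E'
from nest import *
M=T();np.save('w9.npy',M);print(bot.state()['t'],M[:3,3]);im=bot.capture('wrist');cv2.imwrite('pics/w9.png',im)
t=bot.capture('top');cv2.imwrite('pics/top9.png',t);s=bot.capture('side');cv2.imwrite('pics/side9.png',s)
C=np.zeros((600,800,3),np.uint8)
C[:380,:507]=cv2.resize(im[:,:],(507,380),interpolation=cv2.INTER_CUBIC)
C[:380,507:]=cv2.resize(s[190:310,270:363],(293,380),interpolation=cv2.INTER_CUBIC)
C[380:600,:440]=cv2.resize(t[160:260,180:380],(440,220),interpolation=cv2.INTER_CUBIC)
C[380:600,440:800]=cv2.resize(s[130:330,150:400+77],(360,220),interpolation=cv2.INTER_CUBIC)
cv2.imwrite('pics/c9.png',cv2.convertScaleAbs(C,alpha=1.15))
E
```

```text
20.95 [ 0.59771513 -0.3285731   0.29582292]
```

View pics/c9.png

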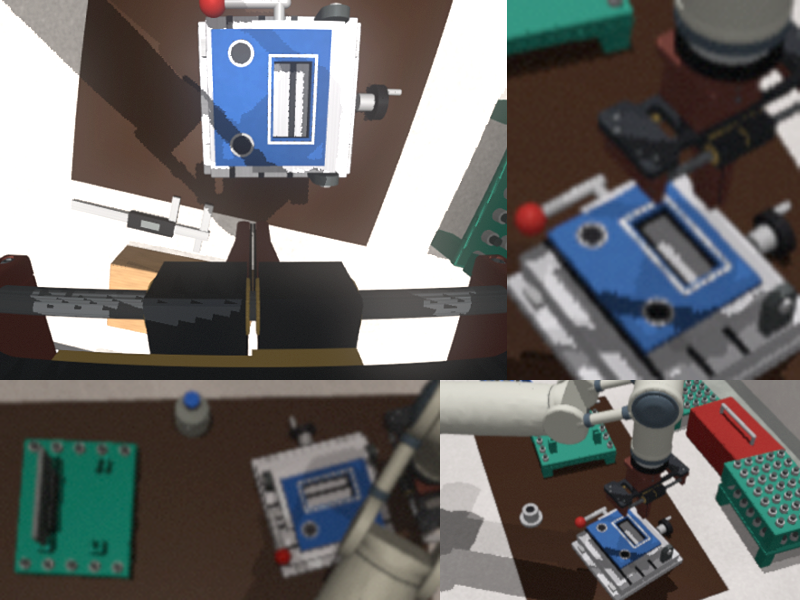

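The nest looks level, with the bezel face up and centred and the bystanders untouched. Seating height can't be resolved in the picture. I'll probe the flange lightly at both sides with the closed fingertips; a fully seated face should be at z ≈ 0.104.

```bash
python3 - <<'E'
from nest import *
M=np.load('w9.npy');f=.9054
c=onz('wrist',np.array([(212,28),(332,28),(326,167),(207,168),(290,40),(290,157)])/f,.104,M);print(np.round(c,4))
d=lambda i,j:np.linalg.norm(c[i]-c[j]);print('high edge/width',d(0,1),d(2,3),d(0,3),d(1,2))
ce=c[:4].mean(0);h,up,pz,yb=nest(*BEST[:3],0);v=ce-h;print('centre along up,yb rel hinge mm (expect 73,0)',v@up*1e3,v@yb*1e3)
for p in(c[5],c[4]): plan([p[0],p[1],.135],M[:3,:3],4)
E
```

```text
[[ 0.5182 -0.1838  0.104 ]
 [ 0.6436 -0.1531  0.104 ]
 [ 0.6815 -0.3013  0.104 ]
 [ 0.5433 -0.3357  0.104 ]
 [ 0.6027 -0.1761  0.104 ]
 [ 0.6363 -0.2998  0.104 ]]
high edge/width 0.12907652266172961 0.14240314516321295 0.15397560119511414 0.15291287128713935
centre along up,yb rel hinge mm (expect 73,0) 66.87467398266031 -1.1408224465975363
 4 rows; world d [  38.7   27.9 -163.4]
[4.5, 11.0, 40.9, 0.03, 0.04, 0.02], [4.5, 11.0, 40.9, 0.03, 0.04, 0.02], [4.5, 11.1, 40.9, 0.03, 0.04, 0.02], [4.5, 11.1, 40.9, 0.03, 0.04, 0.02], 
 4 rows; world d [   5.2  151.6 -163.4]
[36.6, 10.1, 40.8, 0.03, 0.04, 0.02], [36.5, 10.1, 40.9, 0.03, 0.04, 0.02], [36.5, 10.1, 40.9, 0.03, 0.04, 0.02], [36.5, 10.2, 40.9, 0.03, 0.04, 0.02],
```

```bash
python3 - <<'E'
from nest import *
M=np.load('w9.npy');f=.9054
h,up,pz,yb=nest(*BEST[:3],0)
fl=[h+u*up+y*yb+.014*pz for u,y in((.138,.075),(.008,.075),(.008,-.075),(.138,-.075))]
bc=[h-up*(-.0)+(-.055-s*.11)*(-up)*1+y*.105*yb+[0,0,-.04] for s,y in((1,1),(-1,1),(-1,-1),(1,-1))]
print('flange exp',np.round(proj('wrist',fl,M)*f).tolist());print('base exp',np.round(proj('wrist',bc,M)*f).tolist())
im=cv2.imread('pics/w9.png').astype(int)
m=((im[...,0]>im[...,2]+45)&(im[...,0]>60)).astype(np.uint8);m[260:]=0
k,l,st,c=cv2.connectedComponentsWithStats(cv2.morphologyEx(m,cv2.MORPH_CLOSE,np.ones((9,9))));i=1+np.argmax(st[1:,4]);cn=cv2.findContours((l==i).astype(np.uint8),0,2)[0][0]
ap=cv2.approxPolyDP(cn,8,True)[:,0];print('seen',np.round(ap*f).tolist())
n=onz('wrist',ap,.104,M);print(np.round(n,4).tolist())
E
```

```text
flange exp [[204.0, 29.0], [324.0, 28.0], [318.0, 165.0], [209.0, 165.0]]
base exp [[188.0, 14.0], [365.0, 15.0], [353.0, 178.0], [196.0, 179.0]]
seen [[212.0, 29.0], [215.0, 107.0], [266.0, 161.0], [323.0, 165.0], [331.0, 31.0]]
[[0.5183, -0.1848, 0.104], [0.5379, -0.2642, 0.104], [0.6101, -0.3112, 0.104], [0.6774, -0.2995, 0.104], [0.6437, -0.156, 0.104]]
```

```bash
python3 - <<'E'
from nest import *
im=cv2.imread('pics/w9.png').astype(int);f=.9054
for r in(60,110,130,165,176):
    row=im[r];b=np.where(row[200:400,0]>1.5*row[200:400,2]+8)[0]+200
    print(round(r*f),np.round(b.min()*f,1),np.round(b.max()*f,1))
for c in(240,300,340,350):
    col=im[:260,c];b=np.where(col[:,0]>1.5*col[:,2]+8)[0];print('c',round(c*f),np.round(b.min()*f,1),np.round(b.max()*f,1))
E
```

```text
54 211.9 329.6
100 213.7 326.8
118 214.6 325.9
149 215.5 324.1
159 215.5 323.2
c 217 29.0 164.8
c 272 29.0 164.8
c 308 29.9 164.8
c 317 29.9 164.8
```

The refined edges match a level flange at z = 0.104: rows 29 to 165 against 28.5 to 165 expected, and widths 119.5 and 107.5 px against 120 and 109. One light probe on each side will settle the last millimetre.

Emit:
jog_arm:
  rows:
    - [4.5, 11, 41, 0, 0, 0]
    - [4.5, 11, 41, 0, 0, 0]
    - [4.5, 11, 41, 0, 0, 0]
    - [4.5, 11, 35, 0, 0, 0]
    - [0, 0, 12, 0, 0, 0]
    - [0, 0, 3, 0, 0, 0]
    - [0, 0, 3, 0, 0, 0]
    - [0, 0, 2, 0, 0, 0]
    - [0, 0, 0, 0, 0, 0]

```text
t: 22.22
ee_pos: [0.6362, -0.3015, 0.1195]
eef_rot: [0.0, 0.619, 0.785, -0.0]
contact_force: [0.1, -0.2, 0.1]
gripper_width: 0.0007
```

Emit:
jog_arm:
  rows:
    - [0, 0, 1, 0, 0, 0]
    - [0, 0, 1, 0, 0, 0]
    - [0, 0, 1, 0, 0, 0]
    - [0, 0, 0, 0, 0, 0]

```text
t: 22.72
ee_pos: [0.636, -0.3011, 0.1156]
eef_rot: [-0.001, 0.619, 0.785, -0.0]
contact_force: [-0.2, -0.2, 0.5]
gripper_width: 0.0009
```

Emit:
jog_arm:
  rows:
    - [0, 0, 0.7, 0, 0, 0]
    - [0, 0, 0.7, 0, 0, 0]
    - [0, 0, 0.7, 0, 0, 0]
    - [0, 0, 0.7, 0, 0, 0]
    - [0, 0, 0, 0, 0, 0]

```text
t: 23.35
ee_pos: [0.6361, -0.3012, 0.1154]
eef_rot: [0.0, 0.619, 0.785, 0.0]
contact_force: [-4.6, 2.1, 8.4]
gripper_width: 0.0004
```

Emit:
jog_arm:
  rows:
    - [0, 0, -6, 0, 0, 0]
    - [0, 0, -24, 0, 0, 0]
    - [43, -1, 0, 0, 0, 0]
    - [43, -1, 0, 0, 0, 0]
    - [42, -1, 0, 0, 0, 0]
    - [0, 0, 20, 0, 0, 0]
    - [0, 0, 6, 0, 0, 0]
    - [0, 0, 1.5, 0, 0, 0]
    - [0, 0, 1, 0, 0, 0]
    - [0, 0, 0, 0, 0, 0]

```text
t: 24.6
ee_pos: [0.603, -0.178, 0.1154]
eef_rot: [-0.001, 0.619, 0.785, 0.0]
contact_force: [-3.0, 4.1, 7.3]
gripper_width: 0.0004
```

Emit:
jog_arm:
  rows:
    - [0, 0, 0.7, 0, 0, 0]
    - [0, 0, 0.7, 0, 0, 0]
    - [0, 0, 0.7, 0, 0, 0]
    - [0, 0, 0, 0, 0, 0]

```text
t: 25.1
ee_pos: [0.6031, -0.178, 0.1153]
eef_rot: [-0.0, 0.619, 0.785, 0.0]
contact_force: [-7.6, 5.5, 14.8]
gripper_width: 0.0003
```

Both sides are solid at face z ≈ 0.1045, so the bezel is fully seated and level. I'll retreat and hand in.

Emit:
jog_arm:
  rows:
    - [0, 0, -5, 0, 0, 0]
    - [0, 0, -30, 0, 0, 0]
    - [0, 0, -50, 0, 0, 0]
    - [0, 0, -50, 0, 0, 0]
    - [0, 0, -30, 0, 0, 0]
    - [0, 0, 0, 0, 0, 0]
    - [0, 0, 0, 0, 0, 0]

```text
t: 25.98
ee_pos: [0.6032, -0.178, 0.2748]
eef_rot: [-0.002, 0.619, 0.785, -0.001]
contact_force: [-0.0, 0.1, -1.0]
gripper_width: 0.0003
```

```bash
python3 -c "
from h import *
s=bot.state();print(s['t'],s['contact_force']);print(bot.finish_job())"
```

```text
25.975 [-0.04960497  0.05871338 -1.03578903]
the job is handed in; nothing more can be done
None
```

The blue bezel is seated in the marking nest, printed face up, and the nest lies level on its stops. I handed the job in at about 26 s of the 51 s allowed.

- **Sequence:** I took the bezel from the tray, pressed it into the tipped-up pocket until it sat flush, and let go. I then swung the nest down by its red knob.
- **Slip:** partway through the swing the closed fingertips slid off the robot side of the knob. The wrist force reached about 40 N sideways there. I backed off and re-engaged the knob from above. The nest was then at or within about a millimetre of its stops, and a 17 N push moved it only 0.5 mm.
- **Seating:** light presses on the flange at both sides met it at z ≈ 0.1045 m, against 0.104 m expected when fully seated. The flange outline in the last wrist picture also matches a level, seated bezel to about 1–2 px in size.
- **Disagreement:** my estimate of the hinge position was about 5 mm off in x, seen in both the knob and the final flange position. It did not affect the fit.
- **Bystanders:** in the last pictures the grey bezel still stands in the tray and nothing else appears disturbed.

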